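Pump up a pressure filtration vessel until its indicator pin pops out

TASK

Bring the steel filtration vessel up to pressure: push the yellow handle of its vent valve round to fully closed, then pump the blue knob with the fingertips, in full strokes, until the red indicator pin in the lid stands fully out, and let the knob spring back up. Only push and press: do not grip the handle or the knob or touch the pin, and leave the vessel and everything else on the bench standing where it is.

Things in the scene. Friction and masses are not known exactly. Their poses are not given: they have to be found in the camera images.
- vessel: Steel vessel, loose, 3 kg, 118 mm across the foot, 126 at the ring, lid top 169 mm up, the pump knob in mid-lid. Origin: centre of the underside, on the pump axis; yaw within 30 degrees of the robot's. In its own axes the vent valve stands out to -y (98 mm from the axis, top 194 mm, handle above), outlet pipe and filter holder to +y (138 mm, top 205, tap 220 mm), the pin is on the +x +y side.
- vent_turn (a joint): Turn of the vent handle, rad: 0 = closed, at its stop, crosswise to the valve body, pointing along the vessel's own +x; 1.57 = fully open, in line with the valve body, pointing along the vessel's own -y. Starts well open. Seen from above it closes anticlockwise. It stays where it is left; about 1 N at its end moves it. While it is open the pump builds up no pressure.
- vent_pivot (a point): Point on the vertical turning axis of the vent handle at the mid-height of its yellow sleeve, 218 mm above the bench, 63 mm from the pump axis.
- vent_tip (a point): Point on the centre line of the handle's yellow sleeve, 50 mm from the turning axis, at mid-height of the sleeve, 218 mm above the bench. The sleeve runs 20 to 62 mm from the turning axis, is 16 mm wide and 13 mm high (211.5 to 224.5 mm above the bench); the valve body below it reaches up to 194 mm.
- pump_knob: Blue mushroom-shaped pump knob on a spring plunger, 50 mm across, 20 mm high, pushed vertically down on the vessel's axis; body origin at the centre of its underside.
- knob_top (a point): Centre of the knob's flat top (30 mm across): 250 mm above the bench with the knob up, 220 mm at the bottom of its stroke.
- stroke (a joint): How far the knob is pressed down, m: 0 = up (its spring returns it), 0.030 = bottom stop. About 6 to 9 N at the start, up to 15 N near the bottom. Only downward strokes pump, and strokes under 26 mm may not do. Four to six full strokes are needed, depending on how full the vessel is. Once the pin is fully out a relief valve blows off and further strokes change nothing.
- pin: Red indicator pin, 11 mm across, in a dark steel boss on the lid 42 mm from the pump axis (37 mm along the vessel's own +x, 20 mm along +y), its top 180 mm above the bench when sunk and 194 mm when fully out. Origin: centre of its top face.
- pin_rise (a joint): How far the pin has risen, m: 0 = sunk, about 0.014 = fully out. It does not stir during the first strokes, peeps out some 4 mm with the last but one and pops to 14 mm with the last. It then stays out.
- beaker: Glass beaker, 66 mm across, 92 mm high, standing under the filter holder; origin at the centre of its underside. Not to be disturbed.
- filter_tin: Round tin of filter membranes with a white lid, 64 mm across, 28 mm high; origin at the centre of its underside. Not to be disturbed.
- spanner: Steel spanner, 150 mm long, lying near the vessel; origin at its underside. Not to be disturbed.
- measuring_cylinder: Glass measuring cylinder with a blue foot 60 mm across, 192 mm high; origin at the centre of its underside. Not to be disturbed.
- amber_bottle: Amber reagent bottle with a blue cap, 72 mm across, 150 mm high; origin at the centre of its underside. Not to be disturbed.
- wash_bottle: White wash bottle with a red cap and spout, 68 mm across, 190 mm high; origin at the centre of its underside. Not to be disturbed.
- pen: White pen, 135 mm long, lying on the open notebook at the robot's left; origin at its underside. Not to be disturbed.
- vent_handle: The vent handle with its yellow sleeve. Origin: on its turning axis, 200 mm above the bench; its x axis points along the handle.
Not all that is in view belongs to the job. Of the things shaped like the vessel, the steel one is meant.

How it is judged:
By the outcome, as a careful person would: the job done as asked, in the order asked, and still so for the second after the job is handed in, with the robot touching nothing.
It also fails if it takes over 64 s, if anything falls off the work surface, if the arm or the gripper's body presses on something with over 40 N, if the wrist force passes 120 N, or if a joint passes its speed limit or range.

ROBOT

A 6-joint arm with a two-finger parallel gripper is mounted at the origin on the work surface. World frame = base frame: x ahead of the robot, y to its left, z up, the work surface at z = 0. Lengths are in mm, angles in rad, forces in N, time in s.
With the tool pointing down it reaches from about 350 to 725 mm from the base axis. Payload 4.3 kg.
Tool frame: the origin (TCP) lies on the centre line of the jaws, within the pads' length; the fingertips stand 14 mm ahead of it and the grasp point (between the pads) lies 5 mm behind it (ctrl.tcp_to_tips is the distance from the TCP to the fingertips, in mm); z points along the fingers, y is the line along which they close (so a half turn about z gives the same grasp; the last joint's range is limited). The gripper opens to 85 mm and grips with 20 to 120 N. Pads are 22 mm wide; open, the fingers measure 114 mm over their backs; the gripper's body (76 mm by 85 mm) begins 54 mm behind the grasp point. The pads swing forward as they close: fully open they stand 13 mm farther back than shut.
Start: joints at [-1.424, 0.377, 0.081, 1.274, 0, 1.46], TCP at [146.051, -556.178, 245.329] pointing down, gripper open.
Joint ranges: [-2.72, 2.72], [-0.84, 1.66], [-1.02, 1.22], [-1.77, 2.12], [-1.37, 1.28], [-3.14, 3.14]. Speed limits (rad/s): [2.57, 2.57, 3.14, 3.14, 3.14, 3.14].

INTERFACE

Orientations are given as a 3x3 rotation matrix whose columns are the frame's x, y, z axes.
In Python, from bench import ctrl gives the robot as it stands.
- The arm moves only by the shell command python3 -m handwheel 'ROWS' [FORCE]. ROWS is JSON, a list of rows, each a list of 3 entries, a list of its own where there are three numbers: the finger opening in m, from 0 to 0.0854, then the shift along the tool's x, y, z in m, then the turn about the tool's z in rad. In form: [[grip, [x, y, z], turn], ...]. A call has exactly 8 rows; each row shifts and turns the commanded pose from where the row before left it, along the tool's axes as they then stand; what a row does not reach is not made up. A row lasts 1/12 s, in which the tool goes at most 41.7 mm and 7.16 degrees, less where a joint would pass 70% of its speed; a pose out of reach is approached as far as the arm can. A call is refused whole if a number of a shift passes 0.0417 or a number of a turn 0.125, either way. A call with a gripper value outside its range is refused whole. The fingers move at their own pace and stop on an object; FORCE is the grip in N (left out, the last holds). Time passes only in rows, so rows that do not move let the fingers close, or fill a call up. It gives the time, the measured TCP pose, the force, the opening and the grip force at its end, in the units of the state.
- ctrl.sense(): the state, without advancing time (a new reading comes with each control period).
- ctrl.snapshot(name): name is "side" or "top" or "wrist"; returns the picture (420x560x3 uint8, blue, green, red); there is no depth.
- ctrl.camera_info(name): a dict with "fx", "fy", "cx", "cy" (pixels), "position" and "rotation" of the camera in the world. Camera axes: x right, y down, z forward; pixel columns grow to the right and rows downward; lengths in mm; the calibration is good to about 2 mm. The wrist camera is an equidistant fisheye: a pixel r from the principal point sees the ray r / f radians off the axis. A picture is of the moment at which its call begins: read the wrist's pose just before it. camera_info takes no time and is no camera call; for the wrist camera it gives the pose at the moment of the call.
- ctrl.sign_off(): hands the job in; it is judged then, once.
Trained networks look in the newest picture that a camera, given by its name, has taken for a name from the list of things; names that differ only in an ending like _2 or _b are one class to them, and where a whole thing is asked for, a point or a joint stands for the part that bears it (a point fixed in the world has none). Each returns a list of dicts, best first, with "conf" (0 to 1); they miss things now and then, are a little off and sometimes report something else, mostly with a low value. They report only what shows in the picture. A call takes as long as a camera call. They do not tell look-alikes from the thing itself.
- ctrl.silhouettes(label, camera): "region" (420x560 bool, what is visible of it).
- ctrl.spot_point(label, camera): "at" ([x, y, z] in mm, in world coordinates, good to about 4 mm: a listed point, or the origin of a listed thing).
The state is a dict: "clock": time; "joint_pos": joint angles; "joint_vel": joint speeds; "joint_torque": joint torques, N m; "ee_pos": TCP position; "ee_rot": TCP orientation; "force": force on the tool from outside, world axes, zero at the start; "wrist_torque": the same for the moment, N m; "grip_width": finger opening in mm; "gripper_force": force on a finger pad.
Only numpy, scipy, OpenCV 4.12 (cv2) and the standard library are available. Lean on these libraries where they do the work, as an engineer would, in place of code of your own. Each camera call takes 0.05 s, during which the arm holds its last target. There are 200 camera calls.

## Working session

There is one attempt and no reset: what is moved stays moved. The work goes in short steps, Python scripts to look and compute and a shell command to move; the robot and the scene stay as the last step left them, time stands still between calls to the robot, and variables do not carry over. Pictures are saved under pics/ and viewed, at most 10 in all, crops included, and the job is handed in when it is done.

```bash
mkdir -p pics; ls
python3 - <<'E'
from bench import ctrl
import cv2,numpy as np
ims=[]
for c in("side","top"):
    im=ctrl.snapshot(c); cv2.imwrite(f"pics/{c}0.png",im)
    for l in("vessel","vent_pivot","vent_tip","knob_top","pin","beaker"):
        print(c,l,[(round(d["conf"],2),np.round(d["at"]).tolist()) for d in ctrl.spot_point(l,c)])
s=ctrl.sense();print(s["clock"],s["ee_pos"],s["ee_rot"])
E
```

```text
pics
side vessel [(0.82, [479.0, -58.0, -0.0]), (0.68, [339.0, -299.0, -4.0])]
side vent_pivot [(0.7, [398.0, -286.0, 220.0]), (0.57, [485.0, -124.0, 214.0])]
side vent_tip [(0.58, [510.0, -178.0, 218.0]), (0.57, [387.0, -239.0, 216.0]), (0.28, [479.0, -60.0, 3.0])]
side knob_top [(0.58, [482.0, -62.0, 246.0]), (0.52, [343.0, -302.0, 249.0])]
side pin []
side beaker [(0.79, [473.0, 38.0, 2.0])]
top vessel [(0.91, [339.0, -309.0, 2.0])]
top vent_pivot [(0.69, [484.0, -127.0, 219.0]), (0.69, [402.0, -289.0, 222.0])]
top vent_tip [(0.68, [389.0, -238.0, 222.0]), (0.6, [506.0, -175.0, 218.0]), (0.36, [484.0, -128.0, 220.0])]
top knob_top [(0.82, [477.0, -65.0, 256.0]), (0.64, [336.0, -305.0, 250.0])]
top pin []
top beaker [(0.6, [478.0, 39.0, -1.0])]
0.7 [ 146.09285051 -556.19224298  245.3558668 ] [[ 9.67198275e-01  2.54022622e-01  6.42585902e-05]
 [ 2.54022629e-01 -9.67198259e-01 -1.77677000e-04]
 [ 1.70168192e-05  1.88172024e-04 -9.99999982e-01]]
```

View pics/side0.png

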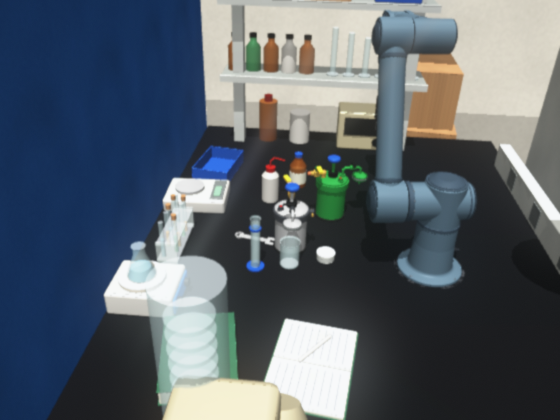

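View pics/top0.png

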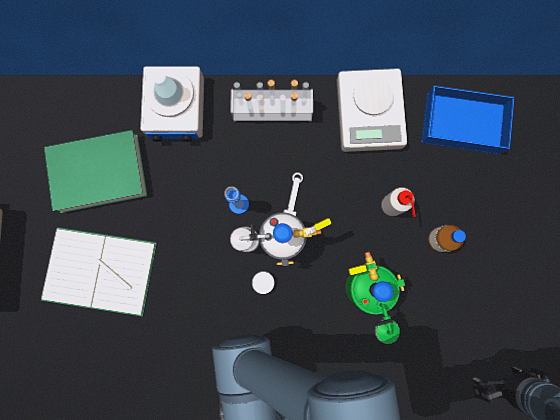

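Two vessel-shaped things: the steel one at top px (282,235), side px (291,225), and a green one at top px (375,290), side px (331,195). The steel-coloured body at about (480,-62) matches the description. I'll confirm it in a crop with the estimates projected onto it.

```bash
cat > h.py <<'E'
from bench import ctrl
import cv2,numpy as np
def proj(c,P,info=None):
    i=info or ctrl.camera_info(c); p=np.array(i["rotation"]).T@(np.array(P,float)-i["position"])
    if c=="wrist":
        r=np.hypot(p[0],p[1]); k=np.arctan2(r,p[2])/max(r,1e-9); q=p[:2]*k
    else: q=p[:2]/p[2]
    return np.array([i["fx"]*q[0]+i["cx"],i["fy"]*q[1]+i["cy"]])
def ray(c,u,v):
    i=ctrl.camera_info(c); q=np.array([(u-i["cx"])/i["fx"],(v-i["cy"])/i["fy"]])
    if c=="wrist":
        t=np.hypot(*q); d=np.array([*(q/max(t,1e-9)*np.sin(t)),np.cos(t)])
    else: d=np.array([*q,1.])
    return np.array(i["position"],float),np.array(i["rotation"])@d
def at(c,u,v,z):
    o,d=ray(c,u,v); return o+d*(z-o[2])/d[2]
def yellow(im,c,z=224.5):
    pass
E
python3 - <<'E'
from h import *
print(ctrl.tcp_to_tips)
im=cv2.imread("pics/top0.png")
x0,y0,k=220,165,5
cr=cv2.resize(im[y0:y0+115,x0:x0+150],None,fx=k,fy=k,interpolation=cv2.INTER_CUBIC)
for P in([480,-62,250],[485,-125,218],[508,-176,218]):
    u=(proj("top",P)-[x0,y0]+.5)*k; cv2.drawMarker(cr,tuple(int(a) for a in u),(255,0,255),0,16,1)
cv2.imwrite("pics/crop1.png",cr)
hsv=cv2.cvtColor(im,cv2.COLOR_BGR2HSV); 
m=cv2.inRange(hsv,(22,150,120),(35,255,255)); m[:, :290]=0;m[:,345:]=0;m[:200]=0;m[250:]=0
pts=np.argwhere(m)[:,::-1].astype(np.float32); r=cv2.minAreaRect(pts); print(len(pts),r)
print([at("top",u,v,224).round(1).tolist() for u,v in cv2.boxPoints(r)])
print("knob?")
b=cv2.inRange(hsv,(105,150,80),(125,255,255)); b[:, :265]=0;b[:,300:]=0;b[:215]=0;b[255:]=0
q=np.argwhere(b)[:,::-1]; print(len(q),at("top",*((q.min(0)+q.max(0))/2),240).round(1))
E
```

```text
14.0
150 ((314.58905029296875, 229.00477600097656), (10.287134170532227, 34.6493034362793), 66.50143432617188)
[[483.6, -99.5, 224.0], [518.4, -178.5, 224.0], [494.8, -188.4, 224.0], [460.3, -109.6, 224.0]]
knob?
284 [477.7 -63.3 240. ]
```

View pics/crop1.png

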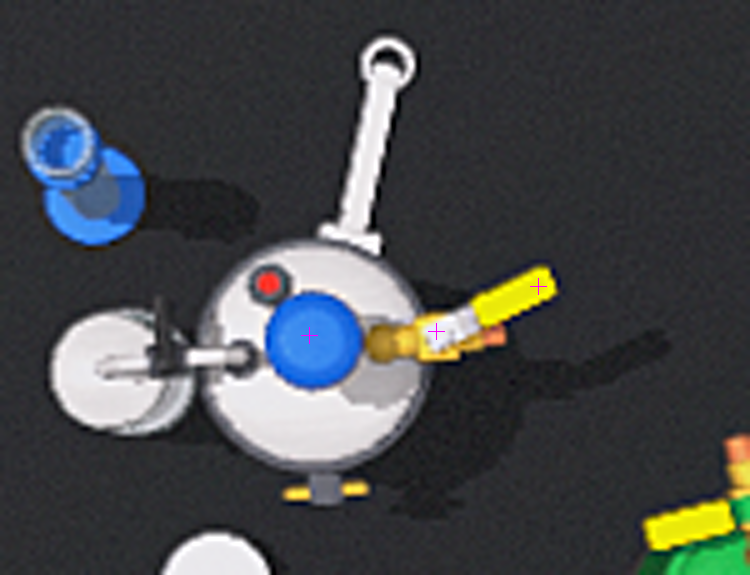

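The crop confirms it: a steel lid with the red pin at crop (270,283), the blue knob at (315,338), and the yellow handle from (437,332) to (550,272), about 65° open. The vessel's yaw is about 5°. Next I raise the arm with the fingers closed and go to the clockwise side of the handle.

```bash
python3 -m handwheel '[[0,[0,0,-0.03],0],[0,[0.01,-0.007,-0.03],0],[0,[0.026,-0.018,0],0],[0,[0.03,-0.02,0],0],[0,[0.03,-0.02,0],0],[0,[0.03,-0.02,0],0],[0,[0.03,-0.02,0],0],[0,[0.03,-0.02,0],0]]' 30; python3 -m handwheel '[[0,[0.03,-0.02,0],0],[0,[0.03,-0.02,0],0],[0,[0.03,-0.02,0],0],[0,[0.03,-0.02,0],0],[0,[0.03,-0.02,0],0],[0,[0.03,-0.02,0],0],[0,[0.03,-0.02,0],0],[0,[0.018,-0.012,0],0]]'
```

```text
clock: 1.37
ee_pos: [295.0, -386.6, 305.5]
ee_rot: [[0.967, 0.254, 0.0], [0.254, -0.967, -0.001], [0.0, 0.001, -1.0]]
force: [0.9, -0.1, 0.2]
grip_width: -0.2
gripper_force: 0.0
clock: 2.03
ee_pos: [477.9, -180.4, 305.5]
ee_rot: [[0.967, 0.257, 0.001], [0.257, -0.967, 0.001], [0.001, -0.0, -1.0]]
force: [1.3, 0.3, -0.5]
grip_width: -0.0
gripper_force: 0.0
```

Run:
```python
from h import *
s=ctrl.sense(); print(s["ee_pos"],s["ee_rot"][:,0],s["force"],s["clock"])
i=ctrl.camera_info("wrist");print(i)
im=ctrl.snapshot("wrist"); 
for l in("vent_pivot","vent_tip","knob_top","pin"):
    print(l,[(round(d["conf"],2),np.round(d["at"],1).tolist()) for d in ctrl.spot_point(l,"wrist")])
for P in([480,-62,250],[485,-125,218],[508,-176,218]):
    u=proj("wrist",P,i); cv2.drawMarker(im,tuple(int(a) for a in u),(255,0,255),0,10,1)
cv2.imwrite("pics/w1.png",im)
```

```text
[ 477.91470027 -180.3909124   305.45140582] [0.96653232 0.25654167 0.00128716] [ 1.25214604  0.26586615 -0.47329635] 2.0333
{'fx': 325.19226210127806, 'fy': 325.19226210127806, 'cx': 282.403102512369, 'cy': 211.54771339681335, 'position': array([ 550.68158466, -161.24268473,  435.27782005]), 'rotation': array([[ 2.56967061e-01, -9.23114164e-01, -2.86056234e-01],
       [-9.66420137e-01, -2.45519802e-01, -7.58429048e-02],
       [-2.20810145e-04,  2.95939633e-01, -9.55206619e-01]])}
vent_pivot [(0.68, [395.8, -285.1, 216.9]), (0.58, [486.1, -124.8, 219.2])]
vent_tip [(0.6, [507.8, -171.7, 219.9]), (0.2, [477.8, -58.0, 227.8])]
knob_top [(0.65, [474.1, -65.9, 247.9])]
pin [(0.64, [515.0, -41.0, 177.1])]
```

View pics/w1.png

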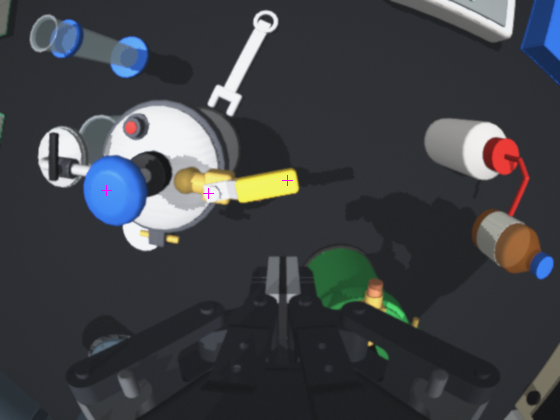

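The wrist view shows the handle at (240–298, 170–200), with the projected points on it. The closed fingers at (283,265) are clear on the near side. The knob at (115,190) lies about 8 px off my marker, so I'll measure both.

```bash
cat >> h.py <<'E'
def measure():
    im=ctrl.snapshot("wrist"); hsv=cv2.cvtColor(im,cv2.COLOR_BGR2HSV)
    def blob(lo,hi,near):
        m=cv2.inRange(hsv,lo,hi); n,lab,st,ce=cv2.connectedComponentsWithStats(m)
        ok=[k for k in range(1,n) if st[k,4]>150]
        k=min(ok,key=lambda k:np.hypot(*(ce[k]-near)))
        return np.argwhere(lab==k)[:,::-1].astype(np.float32)
    y=blob((24,180,150),(34,255,255),proj("wrist",[505,-160,220]))
    W=np.array([at("wrist",u,v,222)[:2] for u,v in y],np.float32)
    r=cv2.minAreaRect(W); print("handle",np.round(r[0],1),np.round(r[1],1))
    vx,vy=cv2.fitLine(W,cv2.DIST_L2,0,.01,.01).ravel()[:2]; a=np.degrees(np.arctan2(vy,vx)); print("angle",a)
    b=blob((105,150,60),(125,255,255),proj("wrist",[477,-63,245]))
    W=np.array([at("wrist",u,v,240)[:2] for u,v in b],np.float32)
    (c,rad)=cv2.minEnclosingCircle(W); print("knob c,r",np.round(c,1),round(rad,1),len(b))
    s=ctrl.sense(); print(s["ee_pos"].round(1),s["force"].round(1),s["clock"])
    return im
E
python3 - <<'E'
from h import *
measure()
for l in("vent_pivot","vent_tip","knob_top","pin","vessel"):
    print(l,[(round(d["conf"],2),np.round(d["at"],1).tolist()) for d in ctrl.spot_point(l,"wrist")])
E
```

```text
Traceback (most recent call last):
  File "h.py", line 26, in measure
    y=blob((24,180,150),(34,255,255),proj("wrist",[505,-160,220]))
  File "h.py", line 24, in blob
    k=min(ok,key=lambda k:np.hypot(*(ce[k]-near)))
ValueError: min() iterable argument is empty
```

```bash
sed -i 's/(24,180,150),(34,255,255)/(24,120,100),(38,255,255)/' h.py
python3 - <<'E'
from h import *
im=cv2.imread("pics/w1.png");print(cv2.cvtColor(im,cv2.COLOR_BGR2HSV)[187,[255,265,275]],cv2.cvtColor(im,cv2.COLOR_BGR2HSV)[190,[110,120]])
measure()
for l in("vent_pivot","vent_tip","knob_top","pin","vessel"):
    print(l,[(round(d["conf"],2),np.round(d["at"],1).tolist()) for d in ctrl.spot_point(l,"wrist")])
E
```

```text
[[ 30 152 244]
 [ 30 154 244]
 [ 30 154 244]] [[150 255 255]
 [107 176 245]]
handle [ 501.6 -163. ] [17.7 43. ]
angle -64.01577Traceback (most recent call last):
  File "<stdin>", line 3, in <module>
  File "h.py", line 31, in measure
    W=np.array([at("wrist",u,v,240)[:2] for u,v in b],np.float32)
                ~~^^^^^^^^^^^^^^^^^
  File "h.py", line 16, in at
    o,d=ray(c,u,v); return o+d*(z-o[2])/d[2]
        ~~~^^^^^^^
  File "h.py", line 10, in ray
    i=ctrl.camera_info(c); q=np.array([(u-i["cx"])/i["fx"],(v-i["cy"])/i["fy"]])
ValueError: time passes only in moves, steps and waits
```

```bash
python3 - <<'E'
s=open("h.py").read()
s=s.replace("def ray(c,u,v):\n    i=ctrl.camera_info(c)","INFO={}\ndef ray(c,u,v):\n    if c not in INFO: INFO[c]=ctrl.camera_info(c)\n    i=INFO[c]")
s=s.replace('def measure():\n','def measure():\n    INFO.clear()\n').replace("(105,150,60)","(100,130,50)")
open("h.py","w").write(s)
E
python3 - <<'E'
from h import *
measure()
for l in("vent_pivot","vent_tip","knob_top","pin","vessel"):
    print(l,[(round(d["conf"],2),np.round(d["at"],1).tolist()) for d in ctrl.spot_point(l,"wrist")])
E
```

```text
handle [ 501.7 -163. ] [17.7 42.9]
angle -64.028206
knob c,r [476.  -62.2] 26.7 3478
[ 475.5 -184.   305.4] [-0.3 -0.9 -0.4] 2.4333
vent_pivot [(0.69, [483.7, -123.4, 218.9]), (0.69, [395.9, -285.3, 217.8]), (0.58, [505.3, -171.9, 220.9]), (0.24, [480.0, -530.9, -6.3])]
vent_tip []
knob_top [(0.7, [476.8, -65.3, 247.3])]
pin [(0.53, [515.5, -39.5, 176.5]), (0.19, [506.4, -170.3, 218.4])]
vessel [(0.96, [341.7, -300.6, -0.6]), (0.41, [507.3, -170.9, 219.9])]
```

Handle angle is −64°, pivot about (483.6,−126), knob axis about (477,−63.5), 63 mm apart as given, so yaw is about 5°. Descend beside the handle and work out the arc.

```bash
python3 -m handwheel '[[0,[0,0,0.025],0],[0,[0,0,0.025],0],[0,[0,0,0.02],0],[0,[0,0,0.01],0],[0,[0,0,0.007],0],[0,[0,0,0],0],[0,[0,0,0],0],[0,[0,0,0],0]]'
python3 - <<'E'
from h import *
s=ctrl.sense(); R=s["ee_rot"]; p=s["ee_pos"]; piv=np.array([483.6,-126])
for t in range(-64,6,6):
    a=np.radians(t); n=np.array([np.sin(a),-np.cos(a)]); l=R[:2,:2].T@n
    d=8+11*abs(l[0])+14.5*abs(l[1]); c=piv+46*np.array([np.cos(a),np.sin(a)])+d*n
    print(t,c.round(1),(R.T@np.array([*(c-p[:2]),0]))[:2].round(1)); p=np.array([*c,p[2]])
E
```

```text
clock: 3.35
ee_pos: [476.9, -183.5, 219.6]
ee_rot: [[0.967, 0.254, 0.002], [0.254, -0.967, -0.001], [0.002, 0.002, -1.0]]
force: [0.6, -0.6, 0.6]
grip_width: 0.2
gripper_force: 0.0
-64 [ 484.3 -176.8] [ 8.9 -4.6]
-58 [ 488.6 -177.1] [4.1 1.4]
-52 [ 493.1 -176.9] [4.4 1. ]
-46 [ 497.8 -176.2] [4.7 0.5]
-40 [ 502.5 -175. ] [ 4.9 -0. ]
-34 [ 507.3 -173.1] [ 5.1 -0.6]
-28 [ 512.  -170.7] [ 5.1 -1.2]
-22 [ 516.4 -167.5] [ 5.1 -1.9]
-16 [ 520.6 -163.8] [ 5.  -2.6]
-10 [ 524.4 -159.4] [ 4.8 -3.3]
-4 [ 527.7 -154.4] [ 4.5 -4. ]
2 [ 530.4 -148.9] [ 4.  -4.6]
```

```bash
python3 -m handwheel '[[0,[0.009,-0.005,0],0],[0,[0.004,0.001,0],0],[0,[0.004,0.001,0],0],[0,[0.005,0,0],0],[0,[0.005,0,0],0],[0,[0.005,-0.001,0],0],[0,[0.005,-0.001,0],0],[0,[0,0,0],0]]'
python3 - <<'E'
from h import *
cv2.imwrite("pics/w2.png",measure())
E
```

```text
clock: 4.02
ee_pos: [511.7, -168.5, 218.2]
ee_rot: [[0.967, 0.255, 0.001], [0.255, -0.967, 0.0], [0.001, 0.0, -1.0]]
force: [-0.3, 0.9, 0.9]
grip_width: 0.3
gripper_force: 0.0
handle [ 519.  -147.2] [17.7 44.6]
angle -29.768728
knob c,r [475.  -60.5] 30.6 5556
[ 511.5 -168.7  218.2] [ 0.2  0.9 -0.1] 4.0667
```

View pics/w2.png

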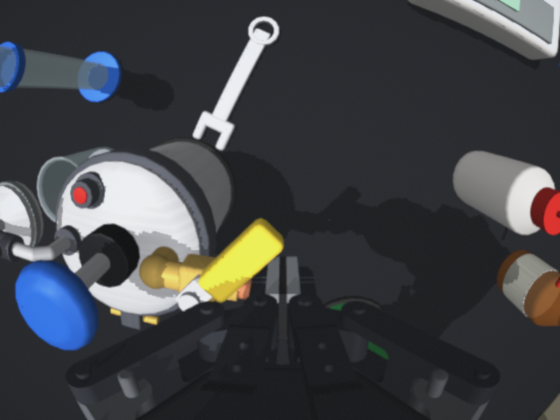

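The handle has moved to −30° with the fingertips at (283,265) against its side. Continue.

```bash
python3 -m handwheel '[[0,[0.005,-0.002,0],0],[0,[0.005,-0.0025,0],0],[0,[0.005,-0.003,0],0],[0,[0.0045,-0.004,0],0],[0,[0.002,-0.002,0],0],[0,[0,0,0],0],[0,[0,0,0],0],[0,[0,0,0],0]]'
python3 - <<'E'
from h import *
measure()
E
```

```text
clock: 4.73
ee_pos: [528.2, -150.2, 218.4]
ee_rot: [[0.967, 0.254, 0.001], [0.254, -0.967, 0.0], [0.001, -0.0, -1.0]]
force: [0.6, 0.9, 0.3]
grip_width: 0.3
gripper_force: 0.0
handle [ 528.8 -126.9] [16.2 38.7]
angle -0.29097417
knob c,r [473.9 -62.3] 30.8 3649
[ 528.1 -150.3  218.4] [-0.5  0.4  0.3] 4.7833
```

```bash
python3 -m handwheel '[[0,[0.0005,-0.002,0],0],[0,[0,-0.001,0],0],[0,[0,0,0],0],[0,[0,0,0],0],[0,[0,0,0],0],[0,[0,0,0],0],[0,[0,0,0],0],[0,[0,0,0],0]]'
python3 - <<'E'
from h import *
measure()
E
python3 -m handwheel '[[0,[0,-0.0005,0],0],[0,[0,-0.0005,0],0],[0,[0,0,0],0],[0,[0,0,0],0],[0,[0,0,0],0],[0,[0,0,0],0],[0,[0,0,0],0],[0,[0,0,0],0]]'
python3 - <<'E'
from h import *
cv2.imwrite("pics/w3.png",measure())
E
```

```text
clock: 5.45
ee_pos: [527.8, -147.4, 218.4]
ee_rot: [[0.967, 0.254, 0.0], [0.254, -0.967, -0.0], [0.0, 0.0, -1.0]]
force: [0.6, -0.9, 0.9]
grip_width: -0.1
gripper_force: 0.4
handle [ 528.7 -125. ] [39.1 16.2]
angle 0.85615605
knob c,r [475.4 -60.3] 30.7 3471
[ 527.8 -147.4  218.4] [ 1.3 -0.6  0.7] 5.5
clock: 6.17
ee_pos: [527.4, -146.3, 218.3]
ee_rot: [[0.967, 0.254, -0.0], [0.254, -0.967, -0.0], [-0.0, 0.0, -1.0]]
force: [0.6, -0.4, 0.5]
grip_width: 0.1
gripper_force: 0.4
handle [ 528.5 -124. ] [39.2 16.1]
angle 1.848279
knob c,r [475.3 -60.6] 30.3 3419
[ 527.4 -146.3  218.3] [ 1.2 -1.5  0.8] 6.2167
```

```bash
python3 -m handwheel '[[0,[0,-0.0005,0],0],[0,[0,-0.0005,0],0],[0,[0,0,0],0],[0,[0,0,0],0],[0,[0,0,0],0],[0,[0,0,0],0],[0,[0,0,0],0],[0,[0,0,0],0]]'
python3 - <<'E'
from h import *
measure()
E
python3 -m handwheel '[[0,[0,-0.0005,0],0],[0,[0,-0.0005,0],0],[0,[0,0,0],0],[0,[0,0,0],0],[0,[0,0,0],0],[0,[0,0,0],0],[0,[0,0,0],0],[0,[0,0,0],0]]'
python3 - <<'E'
from h import *
cv2.imwrite("pics/w3.png",measure())
E
```

```text
clock: 6.88
ee_pos: [527.2, -145.4, 218.3]
ee_rot: [[0.967, 0.254, -0.0], [0.254, -0.967, 0.0], [-0.0, -0.0, -1.0]]
force: [0.2, -1.0, 0.5]
grip_width: -0.5
gripper_force: 0.4
handle [ 528.3 -122.9] [39.5 16.1]
angle 2.716069
knob c,r [475.2 -60.8] 30.3 3372
[ 527.2 -145.3  218.3] [ 1.4 -0.9  1.4] 6.9333
clock: 7.6
ee_pos: [527.0, -144.4, 218.3]
ee_rot: [[0.967, 0.254, 0.0], [0.254, -0.967, -0.0], [0.0, 0.0, -1.0]]
force: [1.1, -0.9, -0.4]
grip_width: 0.2
gripper_force: 0.5
handle [ 528.2 -122.1] [39.5 16. ]
angle 3.3055089
knob c,r [475.7 -60. ] 30.2 3324
[ 527.  -144.4  218.3] [ 1.  -0.1  0.1] 7.65
```

```bash
python3 -m handwheel '[[0,[0,-0.0005,0],0],[0,[0,-0.0005,0],0],[0,[0,0,0],0],[0,[0,0,0],0],[0,[0,0,0],0],[0,[0,0,0],0],[0,[0,0,0],0],[0,[0,0,0],0]]'
python3 - <<'E'
from h import *
measure()
E
python3 -m handwheel '[[0,[0,-0.0005,0],0],[0,[0,-0.0005,0],0],[0,[0,0,0],0],[0,[0,0,0],0],[0,[0,0,0],0],[0,[0,0,0],0],[0,[0,0,0],0],[0,[0,0,0],0]]'
python3 - <<'E'
from h import *
cv2.imwrite("pics/w3.png",measure())
E
```

```text
clock: 8.32
ee_pos: [527.0, -144.0, 218.4]
ee_rot: [[0.967, 0.254, 0.0], [0.254, -0.967, -0.001], [0.0, 0.001, -1.0]]
force: [1.6, -4.7, -0.9]
grip_width: -0.2
gripper_force: 2.5
handle [ 528.2 -122. ] [39.5 16. ]
angle 2.993488
knob c,r [475.4 -60.3] 30.3 3289
[ 526.9 -144.   218.4] [ 1.8 -4.4 -0.7] 8.3667
clock: 9.03
ee_pos: [526.9, -143.7, 218.5]
ee_rot: [[0.967, 0.253, 0.001], [0.253, -0.967, -0.003], [0.0, 0.003, -1.0]]
force: [2.0, -6.6, -0.4]
grip_width: 0.1
gripper_force: 3.3
handle [ 528.1 -121.8] [39.6 16. ]
angle 2.898912
knob c,r [475.7 -59.7] 30.3 3270
[ 526.9 -143.7  218.5] [ 2.6 -6.9 -2. ] 9.0833
```

View pics/w3.png

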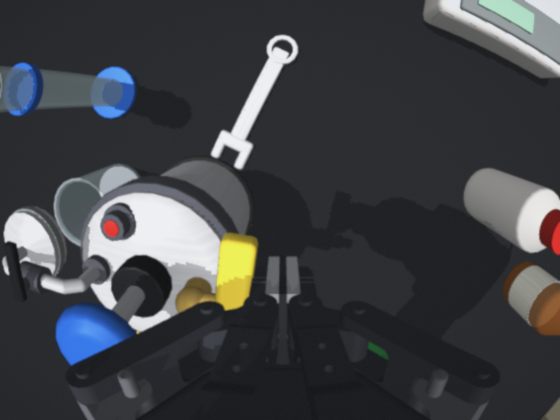

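The handle is on its stop: the force rose to 6.6 N and the angle stopped changing, with the handle crosswise to the valve body at (237,270). Back off, rise and go over the knob.

```bash
python3 -m handwheel '[[0,[0,0.01,0],0],[0,[0,0.01,0],0],[0,[0,0,-0.03],0],[0,[0,0,-0.03],0],[0,[0,0,-0.03],0],[0,[-0.006,-0.03,0],0],[0,[-0.006,-0.03,0],0],[0,[-0.004,-0.025,0],0]]'; python3 -m handwheel '[[0,[-0.003,-0.02,0],0],[0,[0,-0.002,0],0],[0,[0,0,0],0],[0,[0,0,0],0],[0,[0,0,0],0],[0,[0,0,0],0],[0,[0,0,0],0],[0,[0,0,0],0]]'
python3 - <<'E'
from h import *
ims=[]
for c in("top","side"):
    im=ctrl.snapshot(c)
    for l in("knob_top","vent_tip","vent_pivot"): print(c,l,[(round(d["conf"],2),np.round(d["at"],1).tolist()) for d in ctrl.spot_point(l,c)])
    u,v=proj(c,[490,-90,200]).astype(int); k=4
    ims.append(cv2.resize(im[v-60:v+60,u-50:u+50],None,fx=k,fy=k,interpolation=cv2.INTER_CUBIC))
cv2.imwrite("pics/c4.png",np.hstack(ims)); print(ctrl.sense()["ee_pos"])
E
```

```text
clock: 9.75
ee_pos: [493.9, -82.8, 308.8]
ee_rot: [[0.967, 0.253, 0.0], [0.253, -0.967, 0.002], [0.001, -0.002, -1.0]]
force: [0.2, 0.2, -0.9]
grip_width: -0.3
gripper_force: 0.0
clock: 10.42
ee_pos: [486.2, -63.7, 308.1]
ee_rot: [[0.967, 0.253, -0.0], [0.253, -0.967, 0.0], [-0.0, -0.0, -1.0]]
force: [0.2, 0.6, 0.1]
grip_width: -0.2
gripper_force: 0.0
top knob_top [(0.68, [334.8, -302.0, 248.4]), (0.59, [582.9, -393.3, 2.9])]
top vent_tip [(0.46, [388.7, -238.0, 218.6])]
top vent_pivot [(0.78, [399.2, -289.8, 218.1]), (0.58, [480.4, -127.6, 220.5])]
side knob_top [(0.62, [482.0, -66.0, 250.0]), (0.48, [341.4, -300.9, 249.3])]
side vent_tip [(0.61, [480.5, -530.5, -1.8]), (0.5, [535.7, -127.1, 216.5]), (0.4, [383.4, -236.5, 217.6])]
side vent_pivot [(0.84, [484.6, -124.8, 216.1]), (0.82, [401.4, -282.8, 215.8])]
[485.96286321 -63.15835015 308.30764988]
```

View pics/c4.png

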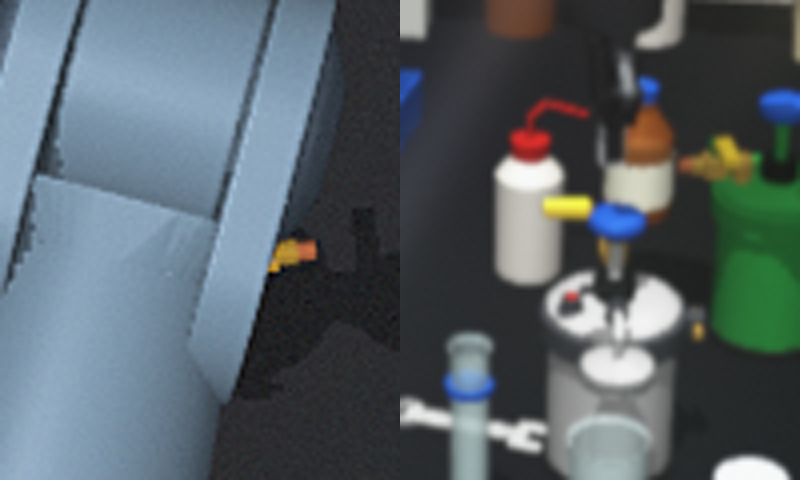

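The side view shows the handle closed at (567,207) in the crop, with the fingers above the knob at (617,220) and a little too far in +x. Correct by −8 mm and make the first stroke.

```bash
python3 -m handwheel '[[0,[-0.008,-0.001,0.02],0],[0,[0,0,0.015],0],[0,[0,0,0.012],0],[0,[0,0,0.01],0],[0,[0,0,0.01],0],[0,[0,0,0.006],0],[0,[0,0,0],0],[0,[0,0,0],0]]'
```

```text
clock: 11.48
ee_pos: [477.6, -64.2, 236.4]
ee_rot: [[0.967, 0.254, 0.0], [0.254, -0.967, -0.001], [0.0, 0.001, -1.0]]
force: [-4.0, 0.3, 9.7]
grip_width: 0.1
gripper_force: 4.6
```

```bash
python3 -m handwheel '[[0,[0,0,0.002],0],[0,[0,0,0.002],0],[0,[0,0,0.001],0],[0,[0,0,0],0],[0,[0,0,0],0],[0,[0,0,0],0],[0,[0,0,0],0],[0,[0,0,0],0]]'
python3 - <<'E'
from h import *
im=ctrl.snapshot("side"); u,v=proj("side",[480,-70,200]).astype(int); k=8
cv2.imwrite("pics/c5.png",cv2.resize(im[v-25:v+45,u-40:u+50],None,fx=k,fy=k,interpolation=cv2.INTER_CUBIC))
E
```

```text
clock: 12.15
ee_pos: [477.7, -64.2, 233.9]
ee_rot: [[0.967, 0.254, 0.003], [0.254, -0.967, -0.001], [0.002, 0.002, -1.0]]
force: [-10.3, 1.6, 22.8]
grip_width: -0.3
gripper_force: 11.6
```

View pics/c5.png

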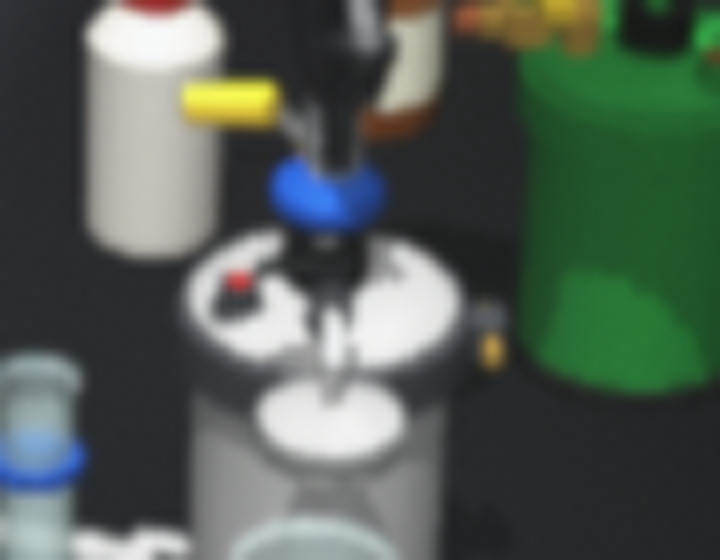

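The stop was reached: z 233.9 and 22.8 N, with the knob down in the picture at (328,190) and the pin (240,283) still low. Next strokes: up 37, down 37.

```bash
python3 -m handwheel '[[0,[0,0,-0.018],0],[0,[0,0,-0.019],0],[0,[0,0,0],0],[0,[0,0,0.01],0],[0,[0,0,0.01],0],[0,[0,0,0.01],0],[0,[0,0,0.007],0],[0,[0,0,0],0]]'; python3 -m handwheel '[[0,[0,0,-0.018],0],[0,[0,0,-0.019],0],[0,[0,0,0],0],[0,[0,0,0.01],0],[0,[0,0,0.01],0],[0,[0,0,0.01],0],[0,[0,0,0.007],0],[0,[0,0,0],0]]'
cat >> h.py <<'E'
def pin():
    im=ctrl.snapshot("side"); u,v=proj("side",[514,-41,185]).astype(int); k=20
    h=cv2.cvtColor(im[v-12:v+12,u-12:u+12],cv2.COLOR_BGR2HSV)
    m=cv2.inRange(h,(0,120,90),(8,255,255))|cv2.inRange(h,(172,120,90),(180,255,255))
    q=np.argwhere(m); print("pin px",len(q),q.min(0)+[v-12,u-12],q.max(0)+[v-12,u-12]) if len(q) else print("none")
    for z in(180,184,194): print(z,proj("side",[514,-41,z]).round(1))
    for l in("pin","knob_top"): print(l,[(round(d["conf"],2),np.round(d["at"],1).tolist()) for d in ctrl.spot_point(l,"side")])
    return im
E
python3 - <<'E'
from h import *
pin()
E
```

```text
clock: 12.87
ee_pos: [480.4, -64.8, 233.9]
ee_rot: [[0.967, 0.254, 0.008], [0.254, -0.967, -0.002], [0.007, 0.004, -1.0]]
force: [-2.1, -0.0, 19.0]
grip_width: -0.0
gripper_force: 9.8
clock: 13.53
ee_pos: [480.3, -64.8, 233.9]
ee_rot: [[0.967, 0.254, 0.008], [0.254, -0.967, -0.002], [0.007, 0.004, -1.0]]
force: [-3.7, 1.9, 22.9]
grip_width: -0.1
gripper_force: 11.4
pin px 2 [206 280] [206 281]
180 [280.3 204.8]
184 [280.4 203.8]
194 [280.4 201.2]
pin []
knob_top [(0.64, [472.1, 39.2, -0.6]), (0.61, [342.0, -302.4, 249.3]), (0.47, [480.0, -62.9, 218.2]), (0.3, [583.6, -391.1, 2.7]), (0.2, [536.3, -125.7, 216.9])]
```

```bash
python3 -m handwheel '[[0,[0,0,-0.018],0],[0,[0,0,-0.019],0],[0,[0,0,0],0],[0,[0,0,0],0],[0,[0,0,0],0],[0,[0,0,0],0],[0,[0,0,0],0],[0,[0,0,0],0]]'
python3 - <<'E'
from h import *
pin()
E
python3 -m handwheel '[[0,[0,0,0.01],0],[0,[0,0,0.01],0],[0,[0,0,0.01],0],[0,[0,0,0.007],0],[0,[0,0,0],0],[0,[0,0,0],0],[0,[0,0,0],0],[0,[0,0,0],0]]'
python3 - <<'E'
from h import *
pin()
E
```

```text
clock: 14.35
ee_pos: [477.4, -64.1, 266.3]
ee_rot: [[0.967, 0.254, -0.002], [0.254, -0.967, 0.0], [-0.002, -0.001, -1.0]]
force: [0.2, 1.0, -0.5]
grip_width: 0.3
gripper_force: 0.0
pin px 2 [206 280] [206 281]
180 [280.3 204.8]
184 [280.4 203.8]
194 [280.4 201.2]
pin []
knob_top [(0.66, [342.5, -302.3, 250.6]), (0.61, [608.5, -92.2, -3.2]), (0.44, [482.8, -64.6, 247.7])]
clock: 15.17
ee_pos: [478.8, -64.5, 233.9]
ee_rot: [[0.967, 0.254, 0.005], [0.254, -0.967, -0.002], [0.004, 0.003, -1.0]]
force: [-7.2, 2.7, 21.0]
grip_width: 0.2
gripper_force: 10.5
pin px 4 [205 280] [206 281]
180 [280.3 204.8]
184 [280.4 203.8]
194 [280.4 201.2]
pin []
knob_top [(0.67, [480.3, -63.5, 219.0]), (0.47, [341.8, -302.5, 251.0]), (0.26, [484.0, -130.4, 200.6])]
```

The pin has started to rise (4 px now against 2). Another stroke.

```bash
python3 -m handwheel '[[0,[0,0,-0.018],0],[0,[0,0,-0.02],0],[0,[0,0,0],0],[0,[0,0,0.01],0],[0,[0,0,0.01],0],[0,[0,0,0.01],0],[0,[0,0,0.008],0],[0,[0,0,0],0]]'
python3 - <<'E'
from h import *
pin()
E
```

```text
clock: 15.98
ee_pos: [480.4, -64.9, 233.9]
ee_rot: [[0.967, 0.254, 0.008], [0.254, -0.967, -0.002], [0.007, 0.004, -1.0]]
force: [-1.8, 1.4, 19.8]
grip_width: 0.2
gripper_force: 9.9
pin px 11 [201 280] [206 281]
180 [280.3 204.8]
184 [280.4 203.8]
194 [280.4 201.2]
pin []
knob_top [(0.68, [482.6, -63.8, 218.5]), (0.48, [340.8, -301.0, 251.0])]
```

The pin has popped: its top moved from row 206 to row 201, about 14 mm or a little more. Lift away and verify.

```bash
python3 -m handwheel '[[0,[0,0,-0.018],0],[0,[0,0,-0.02],0],[0,[0,0,-0.03],0],[0,[0,0,-0.03],0],[0,[-0.02,0.03,0],0],[0,[-0.02,0.03,0],0],[0,[-0.01,0.02,0],0],[0,[0,0,0],0]]'; python3 -m handwheel '[[0,[0,0.02,0],0],[0,[0,0.02,0],0],[0,[0,0,0],0],[0,[0,0,0],0],[0,[0,0,0],0],[0,[0,0,0],0],[0,[0,0,0],0],[0,[0,0,0],0]]'
python3 - <<'E'
from h import *
pin()
im=measure(); cv2.imwrite("pics/w6.png",im)
for l in("vessel","vent_pivot","vent_tip","knob_top","pin","beaker"): print(l,[(round(d["conf"],2),np.round(d["at"],1).tolist()) for d in ctrl.spot_point(l,"wrist")])
E
```

```text
clock: 16.8
ee_pos: [449.2, -157.6, 327.7]
ee_rot: [[0.968, 0.25, -0.001], [0.25, -0.968, -0.002], [-0.001, 0.001, -1.0]]
force: [0.4, 1.1, -0.0]
grip_width: -0.3
gripper_force: 0.0
clock: 17.47
ee_pos: [460.1, -192.3, 328.4]
ee_rot: [[0.967, 0.255, 0.0], [0.255, -0.967, -0.0], [0.0, 0.0, -1.0]]
force: [-0.2, -0.3, 0.2]
grip_width: 0.1
gripper_force: 0.0
pin px 11 [201 280] [206 281]
180 [280.3 204.8]
184 [280.4 203.8]
194 [280.4 201.2]
pin []
knob_top [(0.71, [482.9, -61.8, 248.8]), (0.41, [339.9, -301.9, 250.5])]
handle [ 525.2 -122.9] [42.2 17.4]
angle 8.198157
knob c,r [476.4 -62.3] 26.4 3000
[ 460.1 -192.7  328.4] [-0.6 -0.3 -0.3] 17.6667
vessel [(0.83, [339.9, -299.3, -1.9])]
vent_pivot [(0.73, [484.4, -125.5, 215.5]), (0.43, [351.7, -6.1, 1.1])]
vent_tip [(0.97, [535.5, -119.8, 219.5]), (0.82, [385.5, -237.6, 213.1])]
knob_top [(0.66, [475.6, -64.7, 250.2])]
pin [(0.65, [349.4, -7.5, 3.3])]
beaker []
```

View pics/w6.png

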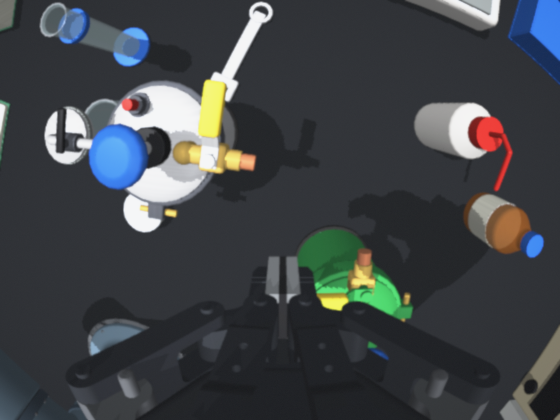

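The final view shows the handle crosswise at (212,110), the red pin standing out at (130,103) and the knob up at (118,155). The vessel is where it was and nothing touches it.

```bash
python3 -c "
from bench import ctrl
print(ctrl.sign_off())"
```

```text
the job is handed in; nothing more can be done
None
```

The job is done and handed in at about 17.7 s: vent handle pushed to its closed stop, five full strokes, red pin fully out, knob back up, and no sign in the pictures that the vessel or anything else moved.

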